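# Set a tilting stage onto its spacer block

### The arm

A 6-joint arm with a two-finger parallel gripper is mounted at the origin on a cart in front of the work surface, level with it; the furniture and walls round the work are solid. World frame = base frame: x ahead of the robot, y to its left, z up, the work surface at z = 0. Lengths are in m, angles in degrees, forces in N, time in s.
With the tool pointing down it reaches from about 0.4 to 0.825 m from the base axis. Payload 7 kg.
Tool frame: the origin (TCP) lies at the very end of the fingers, on their centre line; the grasp point (between the pads) lies 19 mm behind it; z points along the fingers, y is the line along which they close (so a half turn about z gives the same grasp; the last joint's range is limited). The gripper opens to 88 mm and grips with 3 to 60 N. Pads are 19 mm wide; open, the fingers measure 130 mm over their backs; the gripper's body (78 mm by 193 mm) begins 47 mm behind the grasp point.
Start: joints at [-50.013, 20.546, 0.682, 0, -70.136, -16.507], TCP at [0.269, -0.619, 0.227] pointing down, gripper open.
Joint ranges: [-176.03, 176.03], [-82.01, 121.73], [-58.28, 71.71], [-173.87, 95.51], [-174.79, -0.11], [-173.66, 173.66]. Speed limits (degrees/s): [136.94, 136.94, 172.46, 180, 180, 180].

### API

Orientations are given as [roll, pitch, yaw] about the fixed x, y, z axes, in that order (R = Rz(yaw) Ry(pitch) Rx(roll)).
In Python, from plant import get_state, imaging, r, finder gives the robot as it stands.
- The arm moves only by the shell command python3 -m handwheel 'ROWS' [FORCE]. ROWS is JSON, a list of rows, each a list of 5 numbers: the closure, from 0 (fully open) to 1 (shut), then the shift along the world's x, y, z in cm, then the turn about the world's z in degrees. A call has 1 to 8 rows; each row is the pose to reach, as a shift and turn from the pose commanded when the call began; what a row does not reach only later rows make up. A row lasts 1/8 s, in which the tool goes at most 62.5 mm and 10.7 degrees, less where a joint would pass 70% of its speed; a pose out of reach is approached as far as the arm can. A call with a gripper value outside its range is refused whole. The fingers move at their own pace and stop on an object; FORCE is the grip in N (left out, the last holds). Time passes only in rows, so rows that repeat a pose let the fingers close. It gives the time, the measured TCP pose, the force, the opening and the grip force at its end, in the units of the state.
- get_state(): the state, without advancing time (a new reading comes with each control period).
- imaging.capture(name): name is "scene" or "top" or "wrist"; returns (picture, depth): 480x640x3 uint8, red, green, blue; 480x640 float32, m along the optical axis (not along the pixel's ray), 0 where there is no reading.
- imaging.get_calibration(name): a dict with "fx", "fy", "cx", "cy" (pixels), "dist" ([k1, k2, p1, p2, k3] as OpenCV has them; the pictures are not rectified), "rvec" (rotation vector, rad) and "tvec" (3), from world to camera coordinates, as OpenCV has them; the wrist camera has in their place "hand_eye" (4x4, takes a point from camera to tool coordinates, whose origin is the TCP and whose axes are the flange's). Camera axes: x right, y down, z forward; pixel columns grow to the right and rows downward; lengths in m; the calibration is good to about 2 mm. A picture is of the moment at which its call begins: read the wrist's pose just before it. get_calibration takes no time and is no camera call.
- r.close_job(): hands the job in; it is judged then, once.
Trained networks look in the newest picture that a camera, given by its name, has taken for a name from the list of things; names that differ only in an ending like _2 or _b are one class to them, and where a whole thing is asked for, a point or a joint stands for the part that bears it (a point fixed in the world has none). Each returns a list of dicts, best first, with "p" (0 to 1); they miss things now and then, are a little off and sometimes report something else, mostly with a low value. They report only what shows in the picture. A call takes as long as a camera call. They do not tell look-alikes from the thing itself.
- finder.cut_out(camera, query): "region" (480x640 bool, what is visible of it) and "pixel" ([column, row] in pixels, amid what is visible of it).
The state is a dict: "time_s": time; "joints": joint angles; "qd": joint speeds; "joint_torque": joint torques, N m; "tcp_pos": TCP position; "eef_rot": TCP orientation; "contact_force": force on the tool from outside, world axes, zero at the start; "moment": the same for the moment, N m; "gripper_width": finger opening in m; "gripper_force": force on a finger pad.
Only numpy, scipy, OpenCV 4.12 (cv2) and the standard library are available. Lean on these libraries where they do the work, as an engineer would, in place of code of your own. Each camera call takes 0.05 s, during which the arm holds its last target. There are 200 camera calls.

### The job

Set the tilting stage for the next roll-off test. Of the three square steel spacer blocks, take the one of middle height, stand it upright in the middle of the square landing pad on the stage's base, then swing the raised plate down so that its roller comes to rest on the block.

Things in the scene. Friction and masses are not known exactly. Their poses are not given: they have to be found in the camera images.
- spacer_mid: The spacer block to use: plain steel, 40 x 40 mm in plan, 55 mm tall, 0.2 to 0.42 kg, upright on the worktop. Two like blocks of the same plan, 30 and 80 mm tall, stand near; the three exchange places from run to run. Origin: centre of its underside; z up, x and y along its sides.
- landing_pad (a point): Centre of the top of the 50 x 50 mm black rubber pad on the stage's fixed aluminium base (100 x 230 mm); 14 mm above the worktop, 2 mm above the base. z up; y points along the base to the hinge, x along the hinge axis, which lies 142 mm along +y and 10 mm above this point. The base ends 43 mm away on -y, 187 mm on +y.
- plate_edge (a point): Middle of the plate's free edge, on its upper face, 172 mm from the hinge axis; about 0.19 m above the worktop at the start. The aluminium plate is 80 mm wide, 8 mm thick; below it, 150 mm from the axis, is a steel roller, 20 mm thick, 70 mm long. Axes as the pad's when level, turning with the plate; z is normal to the upper face, which faces away from the pad when the plate stands up.
- plate (a joint): Plate angle, rad: 0 level, 1.57 straight up; starts at 1.42 to 1.62, stop at 1.75. Friction holds it above about 1.25; pushed from behind at its upper end (2 to 4 N) toward the pad to below 1.1, it sinks by its own weight on a damped hinge, about 0.5 rad/s, until the roller meets something. Level, the roller's centre is at the axis' height. On the 55 mm block it rests at about 0.375.
Not all that is in view belongs to the job. What is shaped like the spacer_mid but pink or turquoise is not meant.

How it is judged (in metres and radians):
On the way:
1. the middle block stands on the landing pad while the plate is still up (distance between spacer_mid and landing_pad below 0.018 m and angle between spacer_mid's own z axis and vertical below 0.15 rad and value of joint plate above 0.9 rad), for 0.2 s.
At the end, for the whole second after the job is handed in: The 55 mm block stands upright (within 10 degrees) on the landing pad, its centre within 18 mm of the pad's centre, and the plate has come to rest on it at 0.30 to 0.45 rad, both at rest (horizontal distance between spacer_mid and landing_pad below 0.018 m and z of spacer_mid in the frame of landing_pad between -0.006 and 0.006 m and angle between spacer_mid's own z axis and vertical below 0.17 rad and value of joint plate between 0.3 and 0.45 rad and linear speed of spacer_mid below 0.02 m/s and velocity of joint plate between -0.05 and 0.05 rad/s); the robot touches nothing.
It also fails if it takes over 58 s, if anything falls off the work surface, if the arm or the gripper's body presses on something with over 40 N, if the wrist force passes 120 N, or if a joint passes its speed limit or range.

## Working session

There is one attempt and no reset: what is moved stays moved. The work goes in short steps, Python scripts to look and compute and a shell command to move; the robot and the scene stay as the last step left them, time stands still between calls to the robot, and variables do not carry over. Pictures are saved under pics/ and viewed, at most 10 in all, crops included, and the job is handed in when it is done.

```bash
mkdir -p pics; ls; cat > h.py <<'E'
import numpy as np, cv2
from plant import get_state, imaging, r, finder
from scipy.spatial.transform import Rotation as R
def cloud(cam, depth, st=None):
    c=imaging.get_calibration(cam)
    K=np.array([[c['fx'],0,c['cx']],[0,c['fy'],c['cy']],[0,0,1]])
    u,v=np.meshgrid(np.arange(640.),np.arange(480.))
    p=cv2.undistortPoints(np.stack([u.ravel(),v.ravel()],1)[:,None],K,np.array(c['dist']))[:,0]
    P=np.c_[p,np.ones(len(p))]*depth.ravel()[:,None]
    if 'rvec' in c:
        Rm=cv2.Rodrigues(np.array(c['rvec'],float))[0]; W=(P-np.array(c['tvec']).ravel())@Rm
    else:
        T=np.array(c['hand_eye']); P=P@T[:3,:3].T+T[:3,3]
        W=P@R.from_euler('xyz',st['eef_rot'],degrees=True).as_matrix().T+st['tcp_pos']
    W[depth.ravel()==0]=np.nan
    return W.reshape(480,640,3)
def save(n,pic): cv2.imwrite('pics/'+n,cv2.cvtColor(pic,cv2.COLOR_RGB2BGR))
E
python3 - <<'E'
from h import *
s=get_state();print(s['time_s'],s['tcp_pos'],s['eef_rot'],s['gripper_width'])
for cam in('scene','top'):
    p,d=imaging.capture(cam);save(cam+'0.png',p);W=cloud(cam,d);np.save(cam+'0.npy',W)
    for q in('spacer_mid','landing_pad','plate_edge'):
        try:
            for o in finder.cut_out(cam,q)[:5]:
                w=W[o['region']];print(cam,q,round(o['p'],2),np.round(o['pixel']),np.round(np.nanmedian(w,0),3),np.round(np.nanpercentile(w,98,axis=0),3),np.round(np.nanpercentile(w,2,axis=0),3))
        except Exception as e: print(cam,q,e)
E
```

```text
pics
0.0 [ 0.26871425 -0.61867011  0.22562474] [ 1.79904777e+02 -8.68748780e-03 -1.56528116e+02] 0.0879069299786048
scene spacer_mid 0.88 [384. 292.] [ 0.503 -0.327  0.039] [ 0.523 -0.294  0.057] [ 0.484 -0.334  0.014]
scene spacer_mid 0.85 [344. 275.] [ 0.467 -0.229  0.049] [ 0.495 -0.203  0.058] [ 0.45  -0.245  0.017]
scene spacer_mid 0.75 [348. 302.] [ 0.413 -0.314  0.036] [ 0.447 -0.284  0.057] [ 0.402 -0.326  0.002]
scene spacer_mid 0.65 [422. 304.] [ 0.533 -0.412  0.035] [ 0.555 -0.383  0.057] [ 0.518 -0.428  0.004]
scene landing_pad 0.64 [260. 220.] [0.533 0.216 0.032] [0.613 0.243 0.192] [0.484 0.036 0.004]
scene plate_edge 0.68 [254. 194.] [0.528 0.224 0.107] [0.605 0.427 0.196] [0.49  0.208 0.02 ]
top spacer_mid 0.98 [424. 263.] [ 0.51  -0.305  0.055] [ 0.532 -0.288  0.059] [ 0.49  -0.33   0.002]
top spacer_mid 0.71 [383. 277.] [ 0.478 -0.217  0.055] [ 0.501 -0.196  0.058] [ 0.456 -0.24   0.01 ]
top spacer_mid 0.69 [472. 248.] [ 0.545 -0.398  0.054] [ 0.571 -0.377  0.059] [ 0.522 -0.424  0.005]
top spacer_mid 0.64 [422. 299.] [ 0.428 -0.297  0.055] [ 0.449 -0.279  0.059] [ 0.408 -0.326  0.001]
top spacer_mid 0.57 [449. 200.] [ 0.641 -0.355  0.054] [ 0.666 -0.336  0.059] [ 0.62  -0.388  0.   ]
top landing_pad 0.77 [204. 241.] [0.547 0.166 0.014] [0.611 0.241 0.195] [0.491 0.039 0.002]
top plate_edge 0.76 [161. 239.] [0.532 0.222 0.12 ] [0.572 0.237 0.197] [0.495 0.208 0.026]
```

View pics/scene0.png

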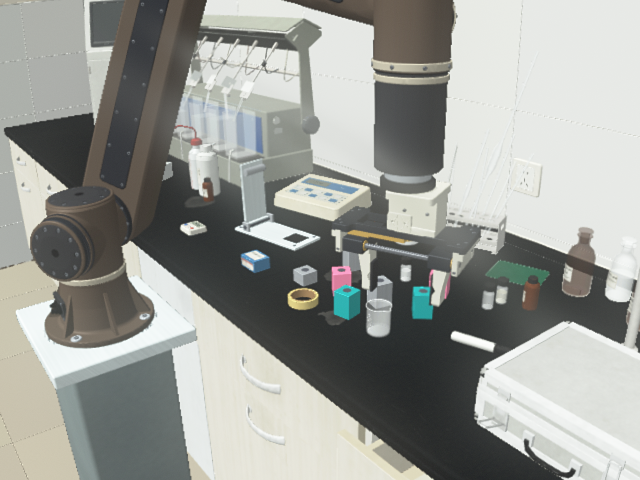

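View pics/top0.png

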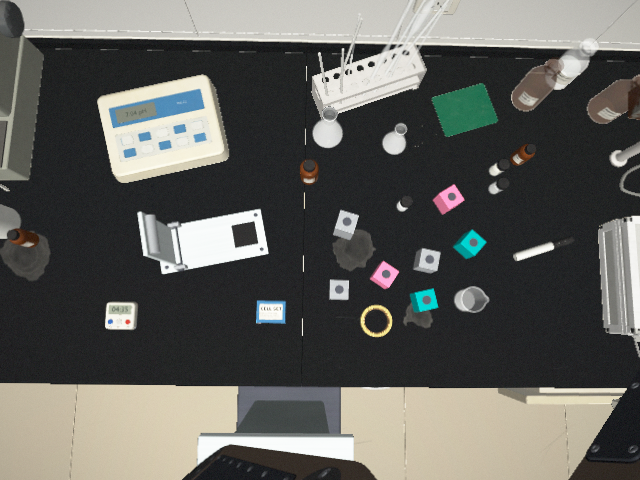

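Both views show the stage upper left, with the pad at about (244,234) in the top view. The candidates in the top view are:
- Grey blocks at (346,224), (427,260) and (339,289).
- Pink look-alikes at (384,275) and (449,199), and turquoise ones at (425,300) and (470,243), which are not meant.

I will pick the grey block with a top height of 55 mm.

```bash
python3 - <<'E'
from h import *
W=np.load('top0.npy');im=cv2.imread('pics/top0.png')
for c,rw in((346,224),(427,260),(339,289)):
    sub=W[rw-26:rw+27,c-26:c+27]; z=sub[...,2]; px=im[rw-26:rw+27,c-26:c+27].astype(int)
    zt=np.nanmedian(W[rw-4:rw+5,c-4:c+5,2])
    sat=px.max(2)-px.min(2)
    m=(abs(z-zt)<.006)&(sat<40)
    n,l,st,ce=cv2.connectedComponentsWithStats(m.astype(np.uint8)); k=1+np.argmax(st[1:,4]); m=l==k
    re=cv2.minAreaRect((sub[m][:,:2]*1000).astype(np.float32)); print((c,rw),'ztop',zt,np.round(re[0]),np.round(re[1]),re[2])
# pad: dark region inside base
sub=W[205:265,215:275]; g=im[205:265,215:275].max(2); z=sub[...,2]
m=(g<90)&(z>.009)&(z<.02)
n,l,st,ce=cv2.connectedComponentsWithStats(m.astype(np.uint8)); print(st[1:,4]);k=l[30,29]; m=l==k
re=cv2.minAreaRect((sub[m][:,:2]*1000).astype(np.float32)); print('pad',re,np.nanmedian(sub[m],0))
b=(im.min(2)>150)&(abs(W[...,2]-.012)<.006)&(abs(W[...,0]-.55)<.12)&(abs(W[...,1]-.15)<.15)
re=cv2.minAreaRect((W[b][:,:2]*1000).astype(np.float32)); print('base',re)
p=(W[...,2]>.05)&(abs(W[...,0]-.55)<.09)&(abs(W[...,1]-.2)<.08)
w=W[p];t=w[w[:,2]>.185];print('plate top',t[:,:].min(0),t.max(0),np.median(t,0)); re=cv2.minAreaRect((t[:,:2]*1000).astype(np.float32));print(re)
cv2.imwrite('pics/crop1.png',cv2.resize(im[180:320,120:460],None,fx=2.3,fy=2.3,interpolation=cv2.INTER_CUBIC))
E
```

```text
(346, 224) ztop 0.08073421345499518 [ 583. -138.] [40. 41.] 72.91496276855469
(427, 260) ztop 0.056003734960807114 [ 512. -310.] [40. 40.] 78.18385314941406
(339, 289) ztop 0.030425099269739096 [ 449. -125.] [40. 40.] 89.89610290527344
[483]
pad ((566.4937133789062, 76.52779388427734), (46.3574104309082, 47.77768325805664), 11.777660369873047) [0.56646848 0.07650561 0.0148758 ]
base ((551.8905639648438, 147.33262634277344), (101.94522094726562, 229.74343872070312), 11.787070274353027)
plate top [0.49403602 0.21069226 0.1850025 ] [0.57250212 0.24193199 0.19985414] [0.53205049 0.2289645  0.19430229]
((534.5741577148438, 225.36871337890625), (79.09471893310547, 22.57923126220703), 12.4594144821167)
```

View pics/crop1.png

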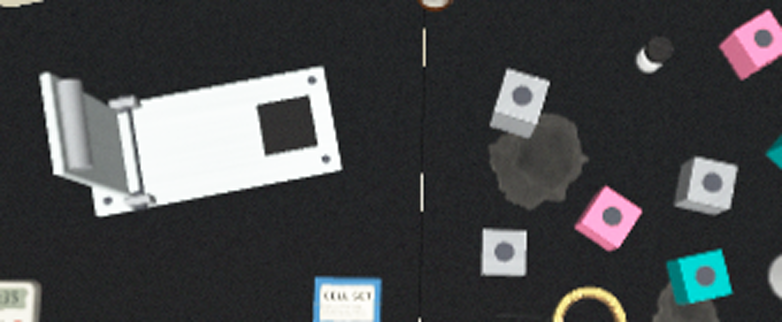

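The middle block (top at 0.056 m) is the grey one at (427,260), world (0.512, -0.310). The crop confirms it is plain steel. The pad is at (0.5665, 0.0765), turned 11.8°. I'll move above the block and turn about 144.7° in total.

```bash
python3 -m handwheel '[[0.2,24.3,30.9,0,80],[0.2,24.3,30.9,0,80],[0.2,24.3,30.9,0,80],[0.2,24.3,30.9,0,80],[0.2,24.3,30.9,0,80],[0.2,24.3,30.9,0,80],[0.2,24.3,30.9,0,80],[0.2,24.3,30.9,0,80]]' 25
python3 -m handwheel '[[0.2,0,0,0,64.7],[0.2,0,0,0,64.7],[0.2,0,0,0,64.7],[0.2,0,0,0,64.7],[0.2,0,0,0,64.7],[0.2,0,0,0,64.7],[0.2,0,0,0,64.7],[0.2,0,0,0,64.7]]'
python3 - <<'E'
from h import *
s=get_state();p,d=imaging.capture('wrist');save('w1.png',p);W=cloud('wrist',d,s)
print(s['time_s'],s['tcp_pos'],s['eef_rot'],s['joints'])
sat=p.max(2).astype(int)-p.min(2)
m=(abs(W[...,2]-.056)<.006)&(sat<40)&(np.hypot(W[...,0]-.512,W[...,1]+.31)<.045)
n,l,st,ce=cv2.connectedComponentsWithStats(m.astype(np.uint8));m=l==1+np.argmax(st[1:,4])
print(cv2.minAreaRect((W[m][:,:2]*1000).astype(np.float32)),np.nanmedian(W[m],0))
T=np.load('top0.npy'); q=T[280:320,450:495]; print('beaker z',np.nanmax(q[...,2]),np.nanmedian(q[q[...,2]>.03],0))
E
```

```text
time_s: 1.4
tcp_pos: [0.5131, -0.3084, 0.2266]
eef_rot: [-180.0, -0.0, -76.1]
contact_force: [-0.1, -1.1, -0.6]
gripper_width: 0.07
gripper_force: 0.0
time_s: 2.4
tcp_pos: [0.5119, -0.3101, 0.2266]
eef_rot: [180.0, -0.0, -12.1]
contact_force: [0.1, -0.5, -0.7]
gripper_width: 0.0702
gripper_force: 0.0
2.4 [ 0.51190138 -0.31009033  0.22659856] [ 1.79999541e+02 -2.66085119e-03 -1.20531113e+01] [-1.25142838e+01  1.34004221e+01 -9.36346836e+00  4.74865733e-04
 -6.72334451e+01  9.04609887e+01]
((513.27294921875, -310.34619140625), (39.631813049316406, 39.6369743347168), 78.39295196533203) [ 0.51397445 -0.31060109  0.05473801]
beaker z 0.0661457327955923 [ 0.43175487 -0.40703473  0.05157777]
```

View pics/w1.png

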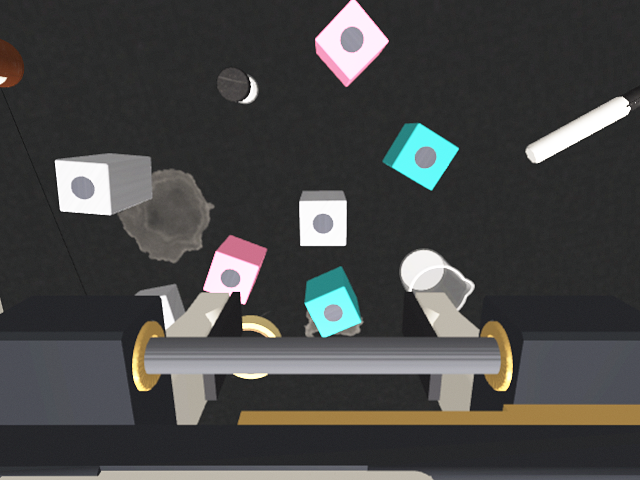

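The steel block is at (323,222) in the wrist view, squared to the fingers and with free gaps left and right. Descending and gripping.

```bash
python3 -m handwheel '[[0.2,0.1,0,-6,0.3],[0.2,0.1,0,-12,0.3],[0.2,0.1,0,-16,0.3],[0.2,0.1,0,-18,0.3],[0.2,0.1,0,-20,0.3],[0.2,0.1,0,-20,0.3],[0.2,0.1,0,-20,0.3]]'
python3 -m handwheel '[[0.7,0,0,0,0],[0.7,0,0,0,0],[0.7,0,0,0,0],[0.7,0,0,0,0],[0.7,0,0,0,0],[0.7,0,0,0,0]]' 30
```

```text
time_s: 3.32
tcp_pos: [0.5134, -0.3103, 0.0273]
eef_rot: [180.0, -0.0, -11.6]
contact_force: [-0.7, 0.2, 0.0]
gripper_width: 0.0702
gripper_force: 0.0
time_s: 4.08
tcp_pos: [0.5131, -0.3102, 0.0269]
eef_rot: [180.0, -0.0, -11.5]
contact_force: [-0.8, -0.4, 4.7]
gripper_width: 0.0397
gripper_force: 30.0
```

```bash
python3 -m handwheel '[[0.7,0,0,3,0],[0.7,0,0,8,0],[0.7,0,0,13,0],[0.7,0,5,13,-8],[0.7,0,10,13,-16],[0.7,0,10,13,-16]]'
python3 -m handwheel '[[0.7,1,5,0,-8],[0.7,2,10,0,-16],[0.7,3,15,0,-24],[0.7,4,20,0,-32],[0.7,5,25,0,-41],[0.7,5.3,28.7,0,-50.6],[0.7,5.3,28.7,0,-50.6],[0.7,5.3,28.7,0,-50.6]]'
python3 - <<'E'
from h import *
s=get_state();p,d=imaging.capture('wrist');save('w2.png',p);W=cloud('wrist',d,s)
print(s['time_s'],s['tcp_pos'],s['eef_rot'],s['gripper_width'])
z=W[...,2]
m=(p.max(2)<90)&(z>.008)&(z<.022)&(np.hypot(W[...,0]-.566,W[...,1]-.0765)<.05)
n,l,st,ce=cv2.connectedComponentsWithStats(m.astype(np.uint8));m=l==1+np.argmax(st[1:,4])
print(m.sum(),cv2.minAreaRect((W[m][:,:2]*1000).astype(np.float32)),np.nanmedian(W[m],0))
E
```

```text
time_s: 4.82
tcp_pos: [0.5121, -0.2072, 0.1559]
eef_rot: [-180.0, 0.1, -27.5]
contact_force: [0.2, -0.3, -3.7]
gripper_width: 0.0399
gripper_force: 30.0
time_s: 5.82
tcp_pos: [0.5653, 0.0764, 0.1557]
eef_rot: [179.9, -0.0, -78.0]
contact_force: [0.1, 0.0, -4.6]
gripper_width: 0.04
gripper_force: 30.0
5.825 [0.56534087 0.07642902 0.15565505] [ 1.79889188e+02 -1.31226635e-02 -7.80092897e+01] 0.03997851022190526
3392 ((566.7236938476562, 72.83303833007812), (49.011314392089844, 43.04466247558594), 11.883890151977539) [0.56682566 0.07230858 0.01378996]
```

View pics/w2.png

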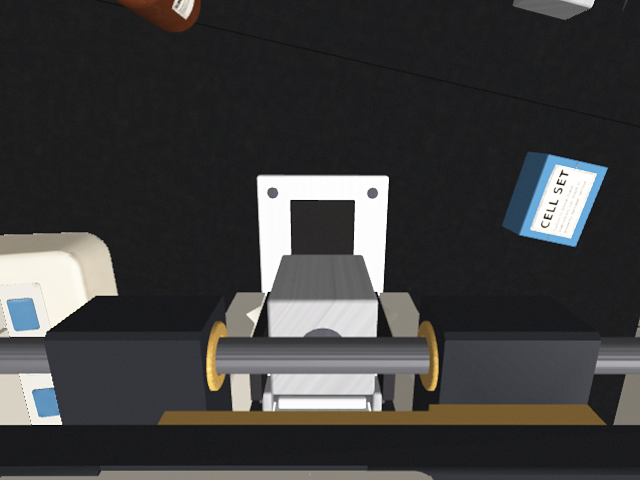

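The held block hangs over the pad (pad at about (322,230), with its far part hidden), in line with the base. I'll check the clearance to the balance under the gripper body, then lower.

```bash
python3 - <<'E'
from h import *
T=np.load('top0.npy');q=T[70:190,95:235].reshape(-1,3);q=q[q[:,2]>.03];print(np.nanmin(q,0),np.nanmax(q,0))
E
python3 -m handwheel '[[0.7,0.1,0,-4,-0.2],[0.7,0.1,0,-8,-0.2],[0.7,0.1,0,-9.5,-0.2],[0.7,0.1,0,-10.4,-0.2],[0.7,0.1,0,-10.9,-0.2],[0.7,0.1,0,-10.9,-0.2]]'
```

```text
[0.68166373 0.12239254 0.03000802] [0.90971853 0.39510892 0.06937005]
time_s: 6.62
tcp_pos: [0.5674, 0.077, 0.0482]
eef_rot: [-179.9, 0.0, -78.3]
contact_force: [-0.0, -0.7, -3.7]
gripper_width: 0.0399
gripper_force: 30.0
```

```bash
python3 -m handwheel '[[0.7,-0.1,0,-0.3,0],[0.7,-0.1,0,-0.5,0],[0.7,-0.1,0,-0.65,0],[0.7,-0.1,0,-0.7,0],[0.7,-0.1,0,-0.7,0]]'
```

```text
time_s: 7.25
tcp_pos: [0.566, 0.0769, 0.0409]
eef_rot: [-180.0, -0.0, -78.3]
contact_force: [-2.6, -0.3, 1.2]
gripper_width: 0.0396
gripper_force: 30.0
```

```bash
python3 -m handwheel '[[0.3,0,0,0,0],[0.3,0,0,0,0],[0.3,0,0,0,0],[0.3,0,0,0,0],[0.3,0,0,0,0]]'
python3 -m handwheel '[[0.3,0,0,1,0],[0.3,0,0,5,0],[0.3,0,0,11,0],[0.3,0,0,17,0],[0.3,0,0,22,0],[0.3,0,0,22,0]]'
python3 - <<'E'
from h import *
s=get_state();p,d=imaging.capture('top');save('t2.png',p);W=cloud('top',d)
print(s['time_s'],s['tcp_pos'],s['eef_rot'],s['gripper_width'])
print('zone',np.round(W[180:290:10,150:280:12,2],3))
p,d=imaging.capture('wrist');W=cloud('wrist',d,s);save('w3.png',p)
m=(abs(W[...,2]-.069)<.006)&(np.hypot(W[...,0]-.566,W[...,1]-.077)<.04)
if m.sum()>50: print(m.sum(),cv2.minAreaRect((W[m][:,:2]*1000).astype(np.float32)),np.nanmedian(W[m],0))
m=(W[...,2]>.19)&(abs(W[...,1]-.23)<.04)&(abs(W[...,0]-.53)<.05); print(m.sum())
E
python3 - <<'E'
import cv2,numpy as np
a=cv2.imread('pics/t2.png')[160:320,80:330];b=cv2.imread('pics/w3.png')
cv2.imwrite('pics/c3.png',np.hstack([cv2.resize(a,(400,256)),cv2.resize(b,(341,256))]))
E
```

```text
time_s: 7.88
tcp_pos: [0.5659, 0.0769, 0.0406]
eef_rot: [-180.0, -0.0, -78.3]
contact_force: [0.4, -0.3, -0.5]
gripper_width: 0.0615
gripper_force: 0.0
time_s: 8.62
tcp_pos: [0.568, 0.0774, 0.2664]
eef_rot: [-179.5, 0.1, -78.3]
contact_force: [-0.1, 0.1, -0.6]
gripper_width: 0.0612
gripper_force: 0.0
8.625 [0.5679623  0.07739455 0.26635089] [-1.79468521e+02  7.16353411e-02 -7.82963892e+01] 0.0611926171803094
zone [[-0.001  0.596  0.594  0.574  0.555  0.536  0.505  0.425  0.005  0.001
  -0.   ]
 [ 0.003  0.002  0.539  0.538  0.528  0.509  0.48   0.35   0.     0.002
   0.002]
 [ 0.002 -0.     0.004  0.496  0.49   0.477  0.377  0.351  0.001  0.
   0.002]
 [ 0.002 -0.002 -0.001  0.003  0.374 -0.     0.004  0.003  0.001  0.014
   0.003]
 [ 0.185  0.002  0.001  0.002  0.374  0.356  0.358  0.376  0.348  0.009
  -0.   ]
 [ 0.186  0.089  0.033  0.013  0.356  0.356  0.356  0.374  0.354  0.01
   0.002]
 [ 0.184  0.1    0.032  0.014  0.375  0.376  0.375  0.372  0.374  0.011
  -0.005]
 [ 0.181  0.108  0.033  0.011  0.376  0.376  0.374  0.375  0.374  0.011
   0.004]
 [ 0.005  0.117  0.042  0.014  0.374  0.011  0.014  0.01  -0.002  0.
  -0.001]
 [ 0.     0.013  0.013  0.     0.002  0.001 -0.001 -0.002 -0.     0.002
   0.002]
 [ 0.003  0.001 -0.001 -0.001  0.002  0.001  0.002  0.004  0.003  0.002
  -0.001]]
1924 ((569.2115478515625, 78.0591812133789), (39.57399368286133, 39.72241973876953), 11.597554206848145) [0.56941579 0.07711563 0.07164133]
0
```

View pics/c3.png

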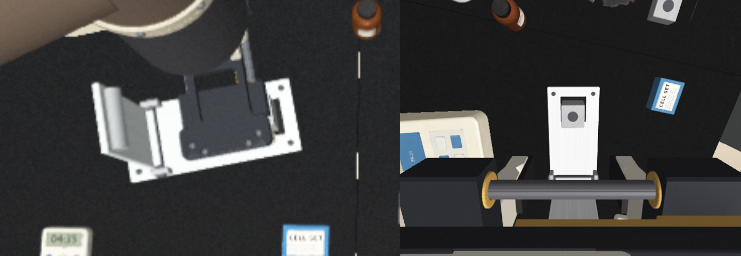

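The block stands squarely on the pad, about 3 mm off by the wrist depth (block at about (572,115) in the right half of the picture), and the plate is still up. Next I close the fingers and move behind the plate.

```bash
python3 -m handwheel '[[1,-1,5,0,0],[1,-2,10,0,0],[1,-3,15,0,0],[1,-4.2,20,0,0],[1,-4.2,20,0,0],[1,-4.2,20,0,0],[1,-4.2,20,0,0]]'
python3 - <<'E'
from h import *
s=get_state();p,d=imaging.capture('wrist');W=cloud('wrist',d,s);save('w4.png',p)
print(s['time_s'],s['tcp_pos'],s['gripper_width'])
q=W.reshape(-1,3);u=np.array([-.2045,.979]);yp=(q[:,:2]-[.5665,.0765])@u;xp=(q[:,:2]-[.5665,.0765])@np.array([.979,.2045])
m=(abs(xp)<.045)&(yp>.09)&(yp<.2)&(q[:,2]>.03)&(q[:,2]<.21)
for z in np.arange(.03,.21,.02):
    k=m&(abs(q[:,2]-z)<.01)
    if k.sum()>20: print(round(z,2),k.sum(),np.round(np.percentile(yp[k],[2,50,98]),3))
E
```

```text
time_s: 9.6
tcp_pos: [0.5239, 0.2759, 0.2601]
eef_rot: [179.9, -0.0, -78.4]
contact_force: [0.7, 0.3, -0.0]
gripper_width: 0.0015
gripper_force: 0.0
9.6 [0.52391763 0.27585739 0.26007205] 0.001542566837669237
0.03 564 [0.131 0.141 0.143]
0.17 584 [0.138 0.139 0.154]
0.19 5264 [0.14  0.152 0.162]
```

View pics/w4.png

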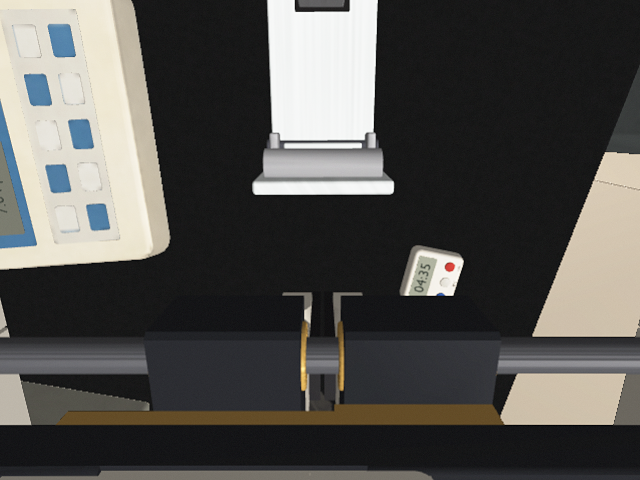

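The plate stands at about y'=0.162, its upper edge at image row 190, and the fingers are clear behind it. I'll go down behind it, then push.

```bash
python3 -m handwheel '[[1,0,0,-4,0],[1,0,0,-8,0],[1,0,0,-9.5,0],[1,0,0,-9.5,0],[1,0.4,-2,-9.5,0],[1,0.6,-3,-9.5,0],[1,0.8,-4,-9.5,0],[1,0.9,-4.5,-9.5,0]]'
python3 -m handwheel '[[1,0.2,-0.8,0,0],[1,0.35,-1.6,0,0],[1,0.5,-2.4,0,0],[1,0.65,-3.2,0,0],[1,0.8,-4,0,0],[1,1,-4.8,0,0],[1,1.15,-5.6,0,0]]'
python3 -m handwheel '[[1,0.2,-0.7,0,0],[1,0.3,-1.3,0,0],[1,0.4,-1.9,0,0],[1,0.5,-2.3,0,0],[1,0.5,-2.3,0,0]]'
```

```text
time_s: 10.65
tcp_pos: [0.5334, 0.2315, 0.1663]
eef_rot: [-179.9, 0.0, -78.3]
contact_force: [-0.4, 1.9, 0.6]
gripper_width: -0.0001
gripper_force: 0.7
time_s: 11.52
tcp_pos: [0.5445, 0.1753, 0.1655]
eef_rot: [180.0, -0.0, -78.3]
contact_force: [0.6, 1.1, -0.5]
gripper_width: 0.0006
gripper_force: 0.4
time_s: 12.15
tcp_pos: [0.5494, 0.1526, 0.1656]
eef_rot: [180.0, -0.0, -78.3]
contact_force: [0.0, -0.4, 1.1]
gripper_width: 0.0003
gripper_force: 0.0
```

```bash
python3 -m handwheel '[[1,-0.4,2,1,0],[1,-0.8,4,4,0],[1,-0.8,4,9,0],[1,-3,4,9,0],[1,-8,3,9,0],[1,-10,0,9,0],[1,-10,-5,9,0],[1,-10,-11,9,0]]'
python3 -m handwheel '[[1,0,-6,0,0],[1,0,-12,0,0],[1,0,-18,0,0],[1,0,-18,0,0],[1,0,-18,0,0],[1,0,-18,0,0],[1,0,-18,0,0],[1,0,-18,0,0]]'
python3 -m handwheel '[[1,0,0,0,0],[1,0,0,0,0],[1,0,0,0,0],[1,0,0,0,0],[1,0,0,0,0],[1,0,0,0,0],[1,0,0,0,0],[1,0,0,0,0]]'
cat > chk.py <<'E'
from h import *
s=get_state();p,d=imaging.capture('top');W=cloud('top',d)
print(s['time_s'],s['tcp_pos'],s['contact_force'])
q=W.reshape(-1,3);yp=(q[:,:2]-[.5665,.0765])@np.array([-.2045,.979]);xp=(q[:,:2]-[.5665,.0765])@np.array([.979,.2045])
m=(abs(xp)<.03)&(q[:,2]>.02)&(q[:,2]<.25)&(yp>0)&(yp<.125)
if m.sum()>20:
    f=np.polyfit(yp[m],q[m,2],1);print(m.sum(),'theta',-np.arctan(f[0]),'resid',np.std(q[m,2]-np.polyval(f,yp[m])))
a,_=imaging.capture('scene')
o=np.hstack([cv2.resize(p[170:310,100:300],(400,280)),cv2.resize(a[150:270,200:370],(396,280))]);import sys;save(sys.argv[1],o)
E
python3 chk.py c5.png
```

```text
time_s: 13.15
tcp_pos: [0.4493, 0.0432, 0.2567]
eef_rot: [-179.9, 0.0, -78.1]
contact_force: [0.8, -0.3, 0.4]
gripper_width: 0.0005
gripper_force: 0.0
time_s: 14.15
tcp_pos: [0.4496, -0.1363, 0.2557]
eef_rot: [-180.0, -0.0, -78.2]
contact_force: [0.5, -0.4, 0.6]
gripper_width: 0.0004
gripper_force: 0.0
time_s: 15.15
tcp_pos: [0.4494, -0.1371, 0.2556]
eef_rot: [-180.0, 0.0, -78.3]
contact_force: [0.0, -0.2, 1.0]
gripper_width: 0.0004
gripper_force: 0.0
15.15 [ 0.44942041 -0.13710219  0.25557303] [ 0.0093306  -0.17606208  0.97675145]
```

View pics/c5.png

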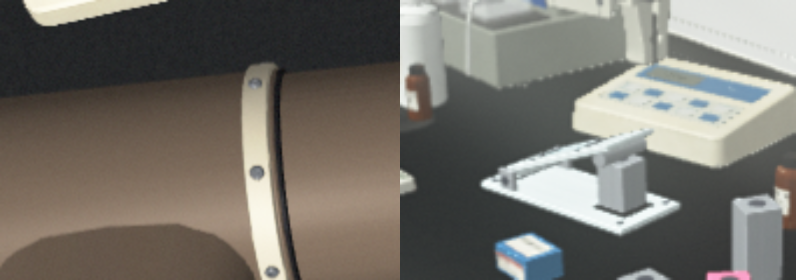

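In the scene view (right half) the plate has sunk onto the upright block, the roller resting on it at about (625,155). The top view is hidden by the arm, so I'll measure the plate angle from the scene camera.

```bash
python3 - <<'E'
from h import *
for i in range(2):
    p,d=imaging.capture('scene');W=cloud('scene',d);q=W.reshape(-1,3)
    yp=(q[:,:2]-[.5665,.0765])@np.array([-.2045,.979]);xp=(q[:,:2]-[.5665,.0765])@np.array([.979,.2045])
    m=(abs(xp)<.036)&(q[:,2]>.045)&(q[:,2]<.13)&(yp>-.03)&(yp<.125)
    m&=q[:,2]>.024+(.142-yp)*np.tan(.3)
    f=np.polyfit(yp[m],q[m,2],1)
    for _ in range(4):
        k=m&(abs(q[:,2]-np.polyval(f,yp))<.006);f=np.polyfit(yp[k],q[k,2],1)
    print(m.sum(),k.sum(),'theta',-np.arctan(f[0]))
    b=(q[:,2]>.02)&(q[:,2]<.05)&(abs(xp)<.04)&(abs(yp)<.04)
    print('block x',np.percentile(xp[b],[3,97]),'y',np.percentile(yp[b],[3,97]),b.sum())
s=get_state();print(s['time_s'],s['contact_force'])
E
```

```text
292 131 theta 0.27034257438341264
block x [-0.02691935  0.01459708] y [-0.01957304  0.01864153] 226
296 126 theta 0.2474346328772061
block x [-0.02611022  0.01403321] y [-0.01933767  0.01982224] 223
15.35 [-0.05947897  0.57179542 -0.18623106]
```

The block is well placed, but the angle estimate from this grazing view is poor. I'll clear the arm out of the top camera's view and check from above.

```bash
python3 -m handwheel '[[1,-2,-6,2,0],[1,-4,-12,2,0],[1,-6,-18,2,0],[1,-9,-24,2,0],[1,-12,-30,2,0],[1,-15,-36,2,0],[1,-17,-42,2,0],[1,-18,-47,2,0]]'
python3 -m handwheel '[[1,0,0,0,0],[1,0,0,0,0],[1,0,0,0,0],[1,0,0,0,0]]'
python3 chk.py c6.png
```

```text
time_s: 16.35
tcp_pos: [0.27, -0.6015, 0.2758]
eef_rot: [-180.0, -0.0, -78.3]
contact_force: [1.8, -0.7, 0.7]
gripper_width: 0.0002
gripper_force: 0.0
time_s: 16.85
tcp_pos: [0.272, -0.5988, 0.2764]
eef_rot: [-180.0, -0.1, -78.2]
contact_force: [-0.1, 0.7, 0.4]
gripper_width: 0.0003
gripper_force: 0.0
16.85 [ 0.27196776 -0.59875732  0.27641181] [-0.11700367  0.68627326  0.40368399]
1694 theta 0.36954541275726255 resid 0.0017298809436599584
```

View pics/c6.png

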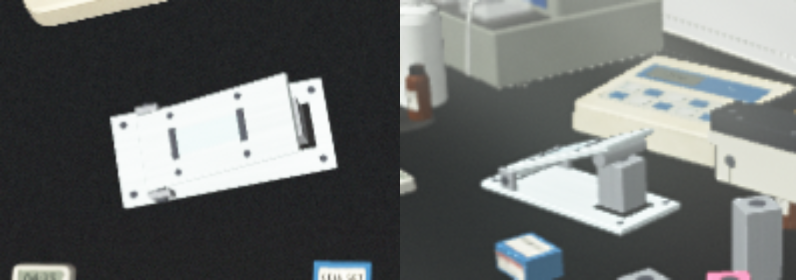

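From above, the plate rests at 0.370 rad on the upright block, and the arm is well clear. Handing in.

```bash
python3 -c "
from plant import r
print(r.close_job())"
```

```text
the job is handed in; nothing more can be done
None
```

The 55 mm block stands upright on the landing pad, about 3 mm off centre, with the plate's roller resting on it at about 0.37 rad; I handed the job in at about 17 s, and no verdict was returned.

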